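# Load the label-reading jig and hold its slide at the mark

### The job

With the jig's slide still home, drop the two tall vials upright into its two bores, one in each; leave the short vial and the other things on the table alone. Then take the slide by its upright handle, pull it out against its spring until its pointer is level with the marker, and finish while still holding it there, because it springs back if let go.

Things in the scene. Friction and masses are not known exactly. Their poses are not given: they have to be found in the camera images.
- jig: Aluminium base of the label-reading jig, 280 x 124 mm and 12 mm high, fixed to the table; origin on the table under the slide's middle (base reaches from x -130 to +150 mm, y -62 to +62 mm). Its x axis runs along the slide, away from the handle; the slide is pulled toward its -x. Two guide rails (top at 26 mm), a spring end block behind (46 mm high, from x +106 mm).
- slide (a joint): Travel of the grey slide (160 x 68 mm, top at 39 mm above the table) along the jig's -x: 0 = home, up to 0.075 m at the hard stop. A spring pulls it home with 4 N at 0 and 0.8 N more for each 10 mm out (about 8 N at 50 mm), so it springs back when let go.
- handle (a point): Grip point in the middle of the slide's upright handle, a flat grey plate 12 mm thick along the jig's x, 44 mm wide along y, rising from 42 to 86 mm above the table; the point lies 65 mm above the table. Moves with the slide. Home, it is 75 mm from the front bore's centre; a 22 x 52 mm foot plate round it tops out at 42 mm. Axes as the jig's.
- pocket_front (a point): Centre of the mouth of the bore nearer the handle, in the top face of the slide, 39 mm above the table: round, 22.5 mm in diameter, 18 mm deep with a flat floor (so 21 mm above the table). Moves with the slide.
- pocket_rear (a point): Centre of the mouth of the second, identical bore, 45 mm behind the first along the jig's x.
- pointer (a point): Tip of the small steel pointer that sticks out of the slide's -y side (the robot's right) over the rail, 36 mm above the table. Moves with the slide.
- mark (a point): Tip of the thin fin on the marker, a steel rider 16 mm long with a black thumbscrew, clamped on the -y edge of the jig base; 36 mm above the table. Its place along the jig's x differs from time to time, 25 to 55 mm in front of the pointer's home. Fixed, axes as the jig's. The pointer is level with it when both have the same x in the jig's frame.
- vial_tall_a: Tall glass vial with white cap, 19 mm in diameter and 38 mm high, about 14 g, standing loose; origin at the centre of its underside. A seated one stands 20 mm out of its bore.
- vial_tall_b: The other tall vial, the same size.
- vial_short: Short vial with white cap, 16.5 mm in diameter and 31 mm high, not wanted here; origin at the centre of its underside. One vial, tall or short, starts at the right, in front of a grey drawer unit (150 mm high, from x = 0.50 m and y = -0.10 m on, bottle on top to 270 mm): keep the gripper clear of that.
- calculator: Pocket calculator, 128 x 78 x 16 mm, lying on the table to the right; bystander.
- carton: Small dark blue folded carton, 41 x 33 x 52 mm, standing on the table at the far left; origin at the centre of its underside (another like it stands farther back); bystander.

How it is judged:
By the outcome, as a careful person would: the job done as asked, in the order asked, and still so for the second after the job is handed in, while the arm keeps its last pose, push and grip.
It also fails if it takes over 72 s, if anything falls off the work surface, if the arm or the gripper's body presses on something with over 40 N, if the wrist force passes 120 N, or if a joint passes its speed limit or range.

### The arm

A 6-joint arm with a two-finger parallel gripper is mounted at the origin on the work surface; the furniture and walls round the work are solid. World frame = base frame: x ahead of the robot, y to its left, z up, the work surface at z = 0. Lengths are in m, angles in degrees, forces in N, time in s.
With the tool pointing down it reaches from about 0.35 to 0.975 m from the base axis. Payload 4.9 kg.
Tool frame: the origin (TCP) lies on the centre line of the jaws, within the pads' length; the fingertips stand 11 mm ahead of it and the grasp point (between the pads) lies 8 mm behind it; z points along the fingers, y is the line along which they close (so a half turn about z gives the same grasp; the last joint's range is limited). The gripper opens to 85 mm and grips with 20 to 120 N. Pads are 22 mm wide; open, the fingers measure 114 mm over their backs; the gripper's body (76 mm by 85 mm) begins 54 mm behind the grasp point. The pads swing forward as they close: fully open they stand 13 mm farther back than shut.
Start: joints at [-81.761, 3.019, 92.412, -0, 84.569, -6.818], TCP at [0.162, -0.604, 0.242] pointing down, gripper open.
Joint ranges: [-172.51, 172.51], [-57.92, 126.97], [3.15, 148.05], [-58.71, 238.71], [5.1, 150.11], [-179.66, 179.66]. Speed limits (degrees/s): [147.25, 147.25, 180, 180, 180, 180].

### API

Orientations are given as a 3x3 rotation matrix whose columns are the frame's x, y, z axes.
In Python, from cell import * gives the robot as it stands.
- The arm moves only by the tool carry_out, never from a script. Its arguments are lists of equal length, an entry for each row: "slide": the shift along the tool's x, y, z in mm, a list of three; "rot": the turn, a rotation vector about the tool's x, y, z in rad, a list of three. In form: {"slide": [[tx, ty, tz], ...], "rot": [[ax, ay, az], ...]}. A call has exactly 8 rows; each row is the pose to reach, as a shift and turn from the pose commanded when the call began, along the tool's axes at that moment; what a row does not reach only later rows make up. A row lasts 1/10 s, in which the tool goes at most 50 mm and 8.59 degrees, less where a joint would pass 70% of its speed; a pose out of reach is approached as far as the arm can. A call with a gripper value outside its range is refused whole. "fingers" is the finger opening in mm, from 0 to 85.4, set as the call begins (left out, the last holds). The fingers move at their own pace and stop on an object; "force" is the grip in N (left out, the last holds). Time passes only in rows, so rows that repeat a pose let the fingers close, or fill a call up. It gives the time, the measured TCP pose, the force, the opening and the grip force at its end, in the units of the state.
- get_state(): the state, without advancing time (a new reading comes with each control period).
- read_camera(name): name is "side" or "top"; returns the picture (384x512x3 uint8, blue, green, red); there is no depth.
- calibration(name): a dict with "camera_matrix" (3x3 intrinsics, pixels), "k1" (the pictures are not rectified: a ray, as slopes to the right and down, at radius r is drawn at 1 + k1 r^2 times it, then the intrinsics apply), "position" and "rotation" of the camera in the world. Camera axes: x right, y down, z forward; pixel columns grow to the right and rows downward; lengths in m; the calibration is good to about 2 mm. A picture is of the moment at which its call begins. calibration takes no time and is no camera call.
- sign_off(): hands the job in; it is judged then, once.
Trained networks look in the newest picture that a camera, given by its name, has taken for a name from the list of things; names that differ only in an ending like _2 or _b are one class to them, and where a whole thing is asked for, a point or a joint stands for the part that bears it (a point fixed in the world has none). Each returns a list of dicts, best first, with "confidence" (0 to 1); they miss things now and then, are a little off and sometimes report something else, mostly with a low value. They report only what shows in the picture. A call takes as long as a camera call.
- boxes_of(camera, thing): "centre" ([x, y, z] in m, in world coordinates, good to about 4 mm: the middle of the surface that is visible of it).
The state is a dict: "clock": time; "qpos": joint angles; "joint_vel": joint speeds; "joint_torque": joint torques, N m; "eef_pos": TCP position; "tcp_rot": TCP orientation; "ft_force": force on the tool from outside, world axes, zero at the start; "torque": the same for the moment, N m; "gripper_width": opening from 0.0 (shut) to 1.0 (fully open); "grasp_force": force on a finger pad.
Only numpy, scipy, OpenCV 4.12 (cv2) and the standard library are available. Lean on these libraries where they do the work, as an engineer would, in place of code of your own. Each camera call takes 0.05 s, during which the arm holds its last target. There are 200 camera calls.

## Working session

There is one attempt and no reset: what is moved stays moved. The work goes in short steps, Python scripts to look and compute and a tool call to move; the robot and the scene stay as the last step left them, time stands still between calls to the robot, and variables do not carry over. Pictures are saved under pics/ and viewed, at most 10 in all, crops included, and the job is handed in when it is done.

Besides the shell and the picture viewer there is one more tool, called after "Call:" as name(argument=value, ...), one argument or row to a line, values as JSON. carry_out: Moves the arm, as the interface text tells. Its arguments: {"type":"object","properties":{"slide":{"type":"array"},"rot":{"type":"array"},"fingers":{"type":"number"},"force":{"type":"number"}},"required":["slide","rot"]}

```bash
ls; mkdir -p pics
python3 - <<'E'
from cell import *
import cv2
s=get_state(); print(s['clock'],s['eef_pos'],s['tcp_rot'],s['gripper_width'])
for c in ("side","top"):
    cal=calibration(c); print(c,cal)
    im=read_camera(c); cv2.imwrite(f"pics/{c}0.png",im)
    for t in ("jig","slide","handle","pocket_front","pocket_rear","pointer","mark","vial_tall_a","vial_short","calculator","carton"):
        try: print(t,[(round(d['confidence'],2),[round(float(v),4) for v in d['centre']]) for d in boxes_of(c,t)])
        except Exception as e: print(t,e)
E
```

```text
pics
0.0 [ 0.16229718 -0.60294093  0.24107206] [[ 9.65662095e-01  2.59801133e-01 -2.98602038e-04]
 [ 2.59801202e-01 -9.65660055e-01  1.99862337e-03]
 [ 2.30896555e-04 -2.00757200e-03 -9.99997958e-01]] 0.9961565720374246
side {'camera_matrix': array([[416.00385641,   0.        , 256.33707128],
       [  0.        , 416.00385641, 188.53438018],
       [  0.        ,   0.        ,   1.        ]]), 'k1': -0.11513379908099454, 'position': array([0.21033193, 1.11108013, 0.59794205]), 'rotation': array([[-0.95469396, -0.13039228,  0.26750196],
       [-0.29749248,  0.39523531, -0.86907265],
       [ 0.00759415, -0.90927823, -0.41611948]])}
jig [(0.71, [0.5522, 0.1354, 0.0245])]
slide [(0.89, [0.5524, 0.1226, 0.0397]), (0.66, [0.4402, 0.3575, 0.0205])]
handle [(0.85, [0.5512, 0.1239, 0.0407]), (0.24, [0.4146, -0.1605, 0.0193])]
pocket_front [(0.77, [0.5522, 0.1231, 0.0383])]
pocket_rear [(0.6, [0.5505, 0.122, 0.0394])]
pointer [(0.63, [0.5529, 0.1242, 0.0379])]
mark [(0.2, [0.5525, 0.1231, 0.0403])]
vial_tall_a [(0.62, [0.5473, 0.3216, 0.0245]), (0.49, [0.5536, 0.125, 0.0348])]
vial_short [(
[... 257 characters left out ...]
     ]]), 'k1': -0.1279051714070491, 'position': array([0.3197092 , 0.03521666, 1.58197171]), 'rotation': array([[ 0.01851449, -0.99180214,  0.1264347 ],
       [-0.99981812, -0.01778678,  0.00688232],
       [-0.00457703, -0.12653912, -0.99195106]])}
jig [(0.88, [0.5725, 0.1083, 0.0247]), (0.34, [0.5688, 0.107, 0.0372])]
slide [(0.83, [0.5702, 0.1072, 0.0372])]
handle [(0.61, [0.5676, 0.1021, 0.0389])]
pocket_front [(0.81, [0.5686, 0.1069, 0.0355])]
pocket_rear [(0.76, [0.5705, 0.106, 0.0359]), (0.54, [0.403, -0.2827, 0.0124])]
pointer [(0.87, [0.57, 0.1034, 0.0379])]
mark []
vial_tall_a []
vial_short [(0.31, [0.5682, 0.1057, 0.0411])]
calculator [(0.6, [0.4033, -0.2817, 0.0102])]
carton []
```

Run:
```python
import cv2
a=cv2.imread("pics/side0.png");b=cv2.imread("pics/top0.png")
cv2.imwrite("pics/side0b.png",cv2.resize(a,(800,600),interpolation=cv2.INTER_CUBIC))
cv2.imwrite("pics/top0b.png",cv2.resize(b,(800,600),interpolation=cv2.INTER_CUBIC))
```

```text
(no output)
```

View pics/side0b.png

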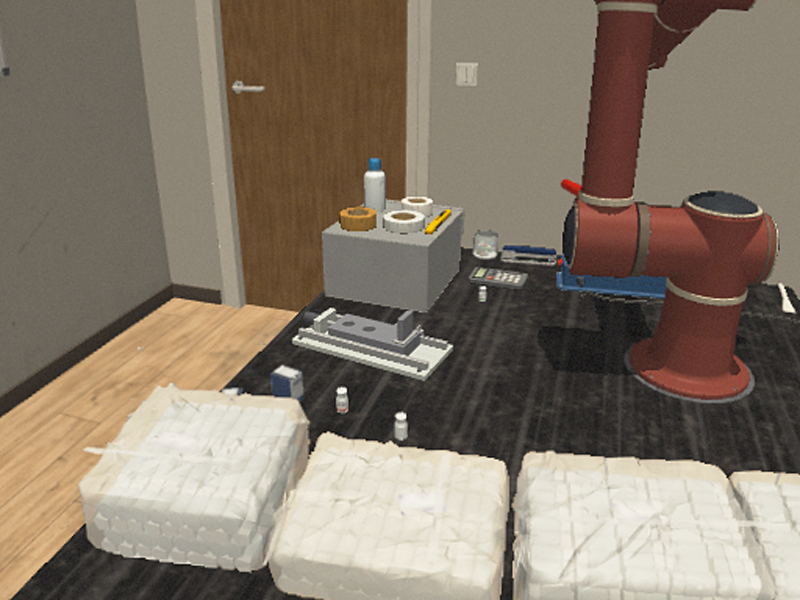

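View pics/top0b.png

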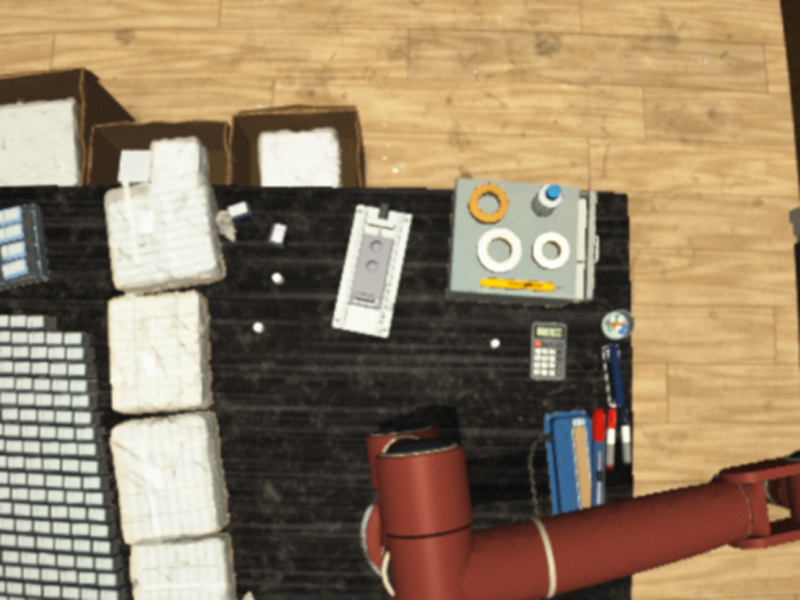

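The side view shows three vials, at (342,400), (401,425) and (482,295) in the upscaled picture. The jig is at about (370,340). The top view shows the same vials' caps at (277,278), (258,327) and (494,343), with the jig's bores at about (376,246) and (371,266). I'll crop in closer.

Run:
```python
import cv2,numpy as np
a=cv2.imread("pics/side0.png");b=cv2.imread("pics/top0.png")
def crop(im,u0,v0,w,h,k): return cv2.resize(im[v0:v0+h,u0:u0+w],None,fx=k,fy=k,interpolation=cv2.INTER_CUBIC)
# top jig crop 60x90 at (206,127) x6 -> 360x540
J=crop(b,206,127,66,90,6)
S=crop(a,180,190,118,55,6)  # 708
cv2.imwrite("pics/jig_top.png",J)
V=[crop(a,u-12,v-18,24,36,7) for u,v in ((219,256),(257,273),(309,188))]
T=[crop(b,u-12,v-10,24,20,7) for u,v in ((177,178),(165,209),(316,219))]
W=np.vstack([np.hstack(V),np.hstack(T)])
H=max(J.shape[0],W.shape[0]);
out=np.zeros((600,800,3),np.uint8)
J2=cv2.resize(J,(264,360)) ; out[:W.shape[0],:W.shape[1]]=W; 
cv2.imwrite("pics/m1.png",out[:W.shape[0],:W.shape[1]])
S2=crop(a,180,190,118,55,5)
o=np.zeros((600,800,3),np.uint8); o[:275,:590]=S2; J3=crop(b,206,127,66,50,6); J4=cv2.rotate(J,cv2.ROTATE_90_CLOCKWISE); J4=cv2.resize(J4,None,fx=5/6,fy=5/6); o[280:280+min(320,J4.shape[0]),:J4.shape[1]]=J4[:320]
cv2.imwrite("pics/m2.png",o)
```

```text
(no output)
```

View pics/m1.png

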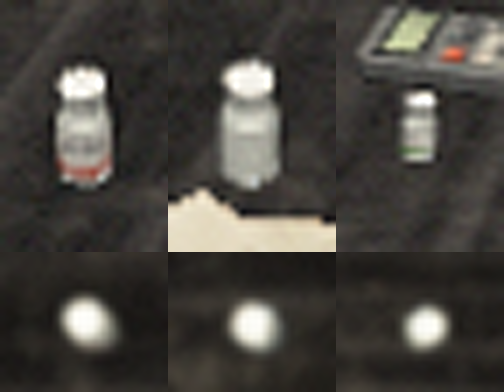

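View pics/m2.png

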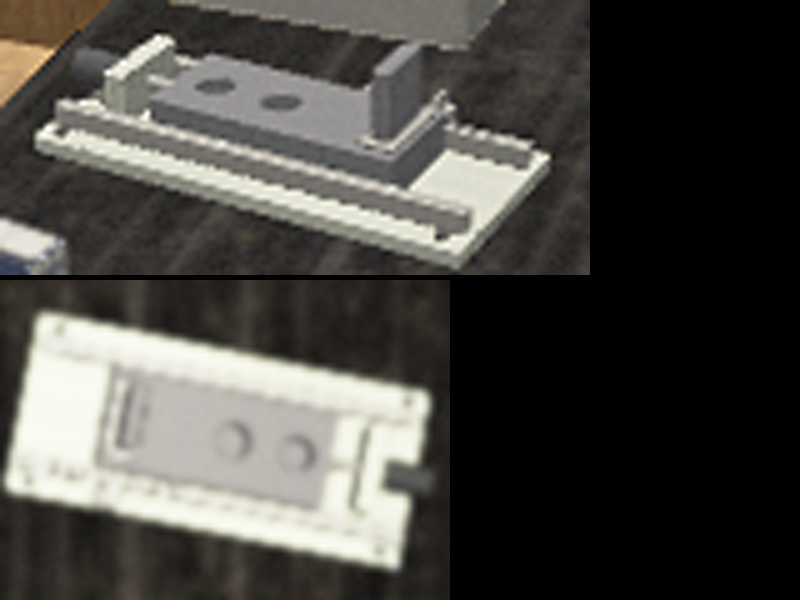

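The cropped views show vials 1 (red label) and 2 as larger, and vial 3 (beside the calculator) as smaller. The jig's bores are clear in both views. I'll fit the jig pose and triangulate the vials.

```bash
cat > h.py <<'E'
from cell import *
import cv2,numpy as np
from scipy.optimize import least_squares
CAL={c:calibration(c) for c in ("side","top")}
def proj(c,P):
    k=CAL[c]; p=(np.atleast_2d(P)-k['position'])@k['rotation']
    s=p[:,:2]/p[:,2:]; s=s*(1+k['k1']*(s**2).sum(1,keepdims=True))
    K=k['camera_matrix']; return s@K[:2,:2].T+K[:2,2]
def tri(us,ut):
    return least_squares(lambda P:np.r_[proj('side',P)[0]-us,proj('top',P)[0]-ut],[.5,.1,.03])
def jig2w(q,P):
    c,s=np.cos(q[2]),np.sin(q[2]); P=np.atleast_2d(P)
    return np.c_[q[0]+c*P[:,0]-s*P[:,1],q[1]+s*P[:,0]+c*P[:,1],P[:,2]]
E
python3 - <<'E'
from h import *
T=lambda x,y:(206+(y-280+.5)/5-.5,127+(450-x-.5)/5-.5)
S=lambda x,y:(180+(x+.5)/5-.5,190+(y+.5)/5-.5)
# model (jig frame, home): front = -x ; slide x -80..80 ; left +y
obs=[('top',T(40,312),(-.13,.062,.012)),('top',T(8,490),(-.13,-.062,.012)),('top',T(430,392),(.15,.062,.012)),('top',T(400,570),(.15,-.062,.012)),
('top',T(113,368),(-.08,.034,.039)),('top',T(100,468),(-.08,-.034,.039)),('top',T(338,408),(.08,.034,.039)),('top',T(322,508),(.08,-.034,.039)),
('side',S(35,140),(.15,.062,.012)),('side',S(462,262),(-.13,.062,.012)),('side',S(550,155),(-.13,-.062,.012)),
('side',S(152,95),(.08,.034,.039)),('side',S(395,160),(-.08,.034,.039)),('side',S(205,55),(.08,-.034,.039))]
bor=[('top',T(234,439)),('top',T(298,453)),('side',S(282,101)),('side',S(216,86))]
def res(q): return np.concatenate([proj(c,jig2w(q,m))[0]-np.array(u) for c,u,m in obs])
r=least_squares(res,[.57,.107,-.2],x_scale=[.01,.01,.1],loss='soft_l1')
print('pose',r.x,np.degrees(r.x[2]));print(np.round(res(r.x).reshape(-1,2),2))
f=tri(bor[2][1],bor[0][1]);g=tri(bor[3][1],bor[1][1]);print('front',f.x,f.cost,'rear',g.x,g.cost,np.linalg.norm(f.x-g.x))
def inv(P):
    c,s=np.cos(r.x[2]),np.sin(r.x[2]);d=P[:2]-r.x[:2];return c*d[0]+s*d[1],-s*d[0]+c*d[1]
print(inv(f.x),inv(g.x))
# vials: cap top centres (blob in top), cap in side crop scale7
side=cv2.imread('pics/side0.png');top=cv2.imread('pics/top0.png')
v=lambda u0,v0,x,y:(u0-12+(x+.5)/7-.5,v0-18+(y+.5)/7-.5)
caps=[v(219,256,82,76),v(257,273,248-168,74),v(309,188,421-336,97)]
bots=[v(219,256,84,181),v(257,273,247-168,181),v(309,188,419-336,158)]
w=lambda u0,v0,x,y:(u0-12+(x+.5)/7-.5,v0-10+(y-252+.5)/7-.5)
tops=[w(177,178,86,320),w(165,209,250-168,325),w(316,219,426-336,327)]
for a,b,c in zip(caps,bots,tops):
    t=tri(a,c); P=t.x
    # height from side view: bottom front edge below
    bz=least_squares(lambda z:(proj('side',[P[0],P[1]+.009,z[0]])[0]-b)[1],[0.]).x
    print('cap',P,t.cost,'bot z',bz)
E
```

```text
pose [ 0.56951424  0.10484742 -0.16663038] -9.547217571571137
[[ 0.43 -0.46]
 [ 0.24 -0.22]
 [ 0.01 -0.45]
 [-0.94 -0.19]
 [-0.58  0.54]
 [-0.89  1.6 ]
 [ 0.41  0.07]
 [-0.15  0.41]
 [-1.23 -1.35]
 [-0.73 -2.52]
 [-0.36 -0.98]
 [ 0.09  0.79]
 [ 0.72  0.31]
 [ 1.58 -0.34]]
front [0.58194257 0.10342787 0.03874957] 0.004287523404291123 rear [0.62667268 0.09486719 0.0372457 ] 0.015918076420483568 0.04556675630215136
(np.float64(0.01249164308490568), np.float64(0.0006614817231950201)) (np.float64(0.058022081224076594), np.float64(-0.000361670032914067))
cap [0.55297667 0.31043332 0.03860586] 0.051301655834937086 bot z [0.00010091]
cap [0.4435976  0.34918207 0.03858661] 0.07361137095990279 bot z [0.00147373]
cap [ 0.41833442 -0.16777398  0.03113178] 0.03229749836363531 bot z [0.00270203]
```

```bash
cat >> h.py <<'E'
from scipy.spatial.transform import Rotation as R
def plan(target,yaw=None):
    """end slide (mm, tool axes) and rot (rad) to TCP target, tool down, tool x at yaw deg"""
    s=get_state(); M=s['tcp_rot']; d=M.T@(np.array(target)-s['eef_pos'])*1000
    G=M
    if yaw is not None:
        c,q=np.cos(np.radians(yaw)),np.sin(np.radians(yaw)); G=np.array([[c,q,0],[q,-c,0],[0,0,-1]])
    print('clock',round(s['clock'],2),'at',np.round(s['eef_pos'],4),'slide',np.round(d,1),'rot',np.round(R.from_matrix(M.T@G).as_rotvec(),4),
          'w',round(s['gripper_width']*85.4,1),'F',np.round(s['ft_force'],1),'g',round(s['grasp_force'],1))
E
python3 -c "
from h import *
plan([.37,-.35,.30],80)"
```

```text
clock 1.2 at [ 0.1624 -0.6035  0.2423] slide [ 266.4 -190.9  -57.7] rot [ 0.      0.     -1.1335] w 85.2 F [0.2 0.2 0.5] g 0.0
```

Call:
carry_out(
  slide=[
    [33,-24,-7],
    [66,-48,-14],
    [100,-72,-22],
    [133,-95,-29],
    [167,-119,-36],
    [200,-143,-43],
    [233,-167,-50],
    [266,-191,-58],
  ],
  rot=[
    [0,0,-0.142],
    [0,0,-0.284],
    [0,0,-0.425],
    [0,0,-0.567],
    [0,0,-0.709],
    [0,0,-0.85],
    [0,0,-0.992],
    [0,0,-1.1335],
  ],
  fingers=34,
  force=30,
)

```text
clock: 2.0
eef_pos: [0.3704, -0.3485, 0.3007]
tcp_rot: [[0.168, 0.986, 0.0], [0.986, -0.168, -0.0], [-0.0, 0.0, -1.0]]
ft_force: [-0.2, -0.8, 1.0]
gripper_width: 0.399
grasp_force: 0.0
```

```bash
python3 -c "
from h import *
plan([.44,0,.25],80)
plan([.4436,.3492,.13],80)
print(get_state()['tcp_rot'].round(4).tolist(),get_state()['qpos'])"
```

```text
clock 2.0 at [ 0.3704 -0.3485  0.3007] slide [355.3  10.1  50.6] rot [0.0003 0.0002 0.0057] w 34.1 F [-0.2 -0.8  1. ] g 0.0
clock 2.0 at [ 0.3704 -0.3485  0.3007] slide [700.1 -45.1 170.5] rot [0.0003 0.0002 0.0057] w 34.1 F [-0.2 -0.8  1. ] g 0.0
[[0.168, 0.9858, 0.0003], [0.9858, -0.168, -0.0003], [-0.0002, 0.0003, -1.0]] [-5.16504334e+01 -1.48140336e+01  1.03441800e+02  3.81909746e-03
  9.13497247e+01 -4.19765145e+01]
```

Call:
carry_out(
  slide=[
    [44,-3,0],
    [88,-6,0],
    [132,-8,5],
    [176,-11,15],
    [220,-14,30],
    [264,-17,45],
    [308,-20,55],
    [352,-23,65],
  ],
  rot=[
    [0,0,0],
    [0,0,0],
    [0,0,0],
    [0,0,0],
    [0,0,0],
    [0,0,0],
    [0,0,0],
    [0,0,0.005],
  ],
)

```text
clock: 2.8
eef_pos: [0.4078, 0.0024, 0.2351]
tcp_rot: [[0.179, 0.984, 0.001], [0.984, -0.179, -0.0], [0.0, 0.001, -1.0]]
ft_force: [0.2, -0.0, 0.6]
gripper_width: 0.403
grasp_force: 0.0
```

Call:
carry_out(
  slide=[
    [48,-3,15],
    [95,-6,30],
    [142,-8,45],
    [189,-11,60],
    [236,-14,70],
    [280,-18,80],
    [320,-21,90],
    [348,-22,95],
  ],
  rot=[
    [0,0,0],
    [0,0,0],
    [0,0,0],
    [0,0,0],
    [0,0,0],
    [0,0,0],
    [0,0,0],
    [0,0,0],
  ],
)

```text
clock: 3.6
eef_pos: [0.4479, 0.3493, 0.1392]
tcp_rot: [[0.177, 0.984, -0.001], [0.984, -0.177, -0.0], [-0.001, -0.001, -1.0]]
ft_force: [0.5, -0.5, 0.6]
gripper_width: 0.398
grasp_force: 0.0
```

Run:
```python
from h import *
plan([.4436,.3492,.03],80)
for c in ('side','top'): cv2.imwrite(f'pics/{c}1.png',read_camera(c))
p=get_state()['eef_pos']; print(p)
for c in ('side','top'): print(c,proj(c,p),proj(c,[.4436,.3492,.0386]))
a=cv2.imread('pics/side1.png');b=cv2.imread('pics/top1.png')
o=np.hstack([cv2.resize(im[v-37:v+37,u-33:u+33],None,fx=6,fy=6,interpolation=cv2.INTER_CUBIC) for im,u,v in ((a,257,255),(b,165,205))])
cv2.imwrite('pics/m3.png',o)
```

```text
clock 3.6 at [0.4479 0.3493 0.1392] slide [ -0.8  -4.  109.2] rot [-0.001   0.0005 -0.003 ] w 34.0 F [ 0.5 -0.5  0.6] g 0.0
[0.44799744 0.34951353 0.13931318]
side [[254.60428314 227.10252684]] [[256.20992791 265.17555553]]
top [[157.91588071 204.64242321]] [[164.21912399 208.68743385]]
```

View pics/m3.png

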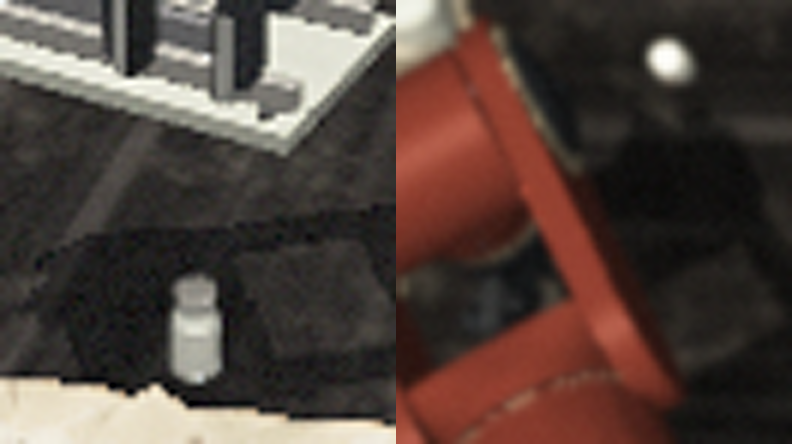

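The side crop shows both fingertips at about (246,230) and (261,234), straddling the vial in line with it. I'll descend now.

Call:
carry_out(
  slide=[
    [-1,-4,15],
    [-1,-4,35],
    [-1,-4,60],
    [-1,-4,85],
    [-1,-4,105],
    [-1,-4,115],
    [-1,-4,115],
    [-1,-4,115],
  ],
  rot=[
    [0,0,0],
    [0,0,0],
    [0,0,0],
    [0,0,0],
    [0,0,0],
    [0,0,0],
    [0,0,0],
    [0,0,0],
  ],
)

```text
clock: 4.5
eef_pos: [0.4449, 0.3464, 0.026]
tcp_rot: [[0.179, 0.984, 0.001], [0.984, -0.179, 0.0], [0.001, 0.001, -1.0]]
ft_force: [0.5, 0.1, -0.1]
gripper_width: 0.395
grasp_force: 0.0
```

Run:
```python
from h import *
plan([.4436,.3492,.024],80)
a=read_camera('side');cv2.imwrite('pics/side2.png',a)
cv2.imwrite('pics/m4.png',cv2.resize(a[225:300,217:297],None,fx=7,fy=7,interpolation=cv2.INTER_CUBIC))
```

```text
clock 4.5 at [0.4449 0.3464 0.026 ] slide [ 2.5 -1.7  2. ] rot [ 0.0008 -0.0006 -0.0057] w 33.8 F [ 0.5  0.1 -0.1] g 0.0
```

View pics/m4.png

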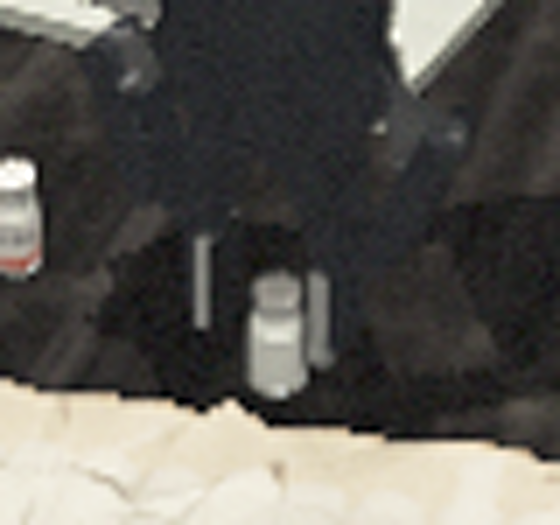

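The vial stands between the pads. The pad strips are at u≈203 and 318 and the vial at 277, which matches the computed offset. I'll make a small correction and then close.

Call:
carry_out(
  slide=[
    [2.5,-1.5,2],
    [2.5,-1.5,2],
    [2.5,-1.5,2],
    [2.5,-1.5,2],
    [2.5,-1.5,2],
    [2.5,-1.5,2],
    [2.5,-1.5,2],
    [2.5,-1.5,2],
  ],
  rot=[
    [0,0,0],
    [0,0,0],
    [0,0,0],
    [0,0,0],
    [0,0,0],
    [0,0,0],
    [0,0,0],
    [0,0,0],
  ],
  fingers=10,
  force=30,
)

```text
clock: 5.35
eef_pos: [0.4445, 0.3503, 0.0249]
tcp_rot: [[0.178, 0.984, 0.002], [0.984, -0.178, 0.002], [0.002, 0.002, -1.0]]
ft_force: [0.1, -0.0, 6.1]
gripper_width: 0.21
grasp_force: 29.6
```

Run:
```python
from h import *
plan([.6267,.0949,.100],80)
```

```text
clock 5.35 at [0.4445 0.3503 0.0249] slide [-218.7  225.   -75.1] rot [ 0.0021 -0.0021 -0.0048] w 18.0 F [ 0.1 -0.   6.1] g 29.6
```

Call:
carry_out(
  slide=[
    [0,0,-20],
    [0,0,-45],
    [-10,10,-75],
    [-35,35,-80],
    [-65,67,-80],
    [-95,98,-80],
    [-125,129,-80],
    [-155,160,-80],
  ],
  rot=[
    [0,0,0],
    [0,0,0],
    [0,0,0],
    [0,0,0],
    [0,0,0],
    [0,0,0],
    [0,0,0],
    [0,0,0],
  ],
)

```text
clock: 6.15
eef_pos: [0.5736, 0.167, 0.103]
tcp_rot: [[0.178, 0.984, -0.001], [0.984, -0.178, 0.0], [-0.0, -0.001, -1.0]]
ft_force: [0.8, 0.1, 0.7]
gripper_width: 0.207
grasp_force: 29.4
```

Call:
carry_out(
  slide=[
    [-25,26,0],
    [-45,46,0],
    [-58,58,0],
    [-63,64,3],
    [-63,64,5],
    [-63,64,5],
    [-63,64,5],
    [-63,64,5],
  ],
  rot=[
    [0,0,0],
    [0,0,0],
    [0,0,0],
    [0,0,0],
    [0,0,0],
    [0,0,0],
    [0,0,0],
    [0,0,0],
  ],
)

```text
clock: 6.95
eef_pos: [0.6244, 0.0959, 0.0983]
tcp_rot: [[0.177, 0.984, -0.0], [0.984, -0.177, 0.0], [0.0, -0.0, -1.0]]
ft_force: [0.3, 0.4, -1.7]
gripper_width: 0.21
grasp_force: 29.4
```

Run:
```python
from h import *
plan([.6267,.0949,.100],80)
a=read_camera('side');b=read_camera('top');cv2.imwrite('pics/side3.png',a);cv2.imwrite('pics/top3.png',b)
p=get_state()['eef_pos'];print(p,'w',get_state()['gripper_width'])
for z in (.0136,-.0249): print(proj('side',p+[0,0,z]),proj('top',p+[0,0,z]))
print('bore',proj('side',[.6267,.0949,.039]))
o=np.hstack([cv2.resize(im[v-40:v+40,u-33:u+33],None,fx=6,fy=6,interpolation=cv2.INTER_CUBIC) for im,u,v in ((a,222,195),(b,240,155))])
cv2.imwrite('pics/m5.png',o)
```

```text
clock 6.95 at [0.6244 0.0959 0.0983] slide [-0.6  2.4 -1.7] rot [-0.0002 -0.0001 -0.0036] w 18.0 F [ 0.3  0.4 -1.7] g 29.4
[0.62465611 0.09568204 0.0984404 ] w 0.20877642428918827
[[222.55019909 183.83122402]] [[239.19281907 153.05351215]]
[[222.89686992 195.90479043]] [[239.60976249 155.3976251 ]]
bore [[222.65713467 206.25187698]]
```

View pics/m5.png

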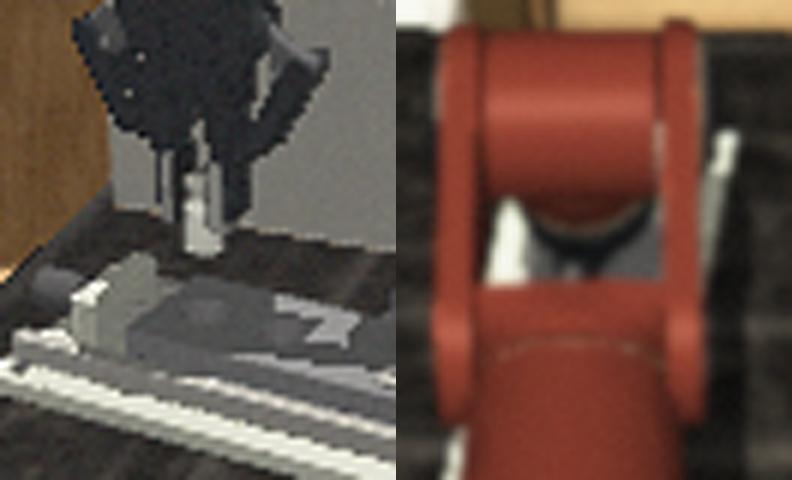

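The side crop shows the held vial's underside at (222.8,197) in image pixels. That agrees with the kinematics, so the camera and arm are consistent. I'll refine the bore positions with z fixed at 39 mm and 45 mm spacing.

Run:
```python
from h import *
T=lambda x,y:(206+(y-280+.5)/5-.5,127+(450-x-.5)/5-.5)
S=lambda x,y:(180+(x+.5)/5-.5,190+(y+.5)/5-.5)
g={c:cv2.cvtColor(cv2.imread(f'pics/{c}0.png'),cv2.COLOR_BGR2GRAY).astype(float) for c in('side','top')}
def cen(c,uv,hw,hh):
    u,v=np.round(uv).astype(int); w=g[c][v-hh:v+hh+1,u-hw:u+hw+1]
    bg=np.percentile(w,75); d=np.clip(bg-w-8,0,None); yy,xx=np.mgrid[v-hh:v+hh+1,u-hw:u+hw+1]
    return (d*xx).sum()/d.sum(),(d*yy).sum()/d.sum(),w
ob={}
for n,c,uv in (('f','side',S(282,101)),('r','side',S(216,86)),('f','top',T(234,439)),('r','top',T(298,453))):
    x,y,w=cen(c,uv,5 if c=='side' else 5,3 if c=='side' else 5); print(n,c,np.round(uv,2),round(x,2),round(y,2))
    if c=='side': ob[n,c]=(x,y)
    else: ob[n,c]=uv; print(w.astype(int))
def res(q):
    o=[]
    for n,s in(('f',0),('r',.045)):
        P=[q[0]+s*np.cos(q[2]),q[1]+s*np.sin(q[2]),.039]
        for c in('side','top'): o+=[proj(c,P)[0]-ob[n,c]]
    return np.concatenate(o)
r=least_squares(res,[.58,.1,-.18],x_scale=[.01,.01,.1]);q=r.x
print(q,np.degrees(q[2]),'rear',q[:2]+.045*np.array([np.cos(q[2]),np.sin(q[2])]),np.round(r.fun,2))
for c in('side','top'):
    r1=least_squares(lambda q:np.concatenate([proj(c,[q[0]+s*np.cos(q[2]),q[1]+s*np.sin(q[2]),.039])[0]-ob[n,c] for n,s in(('f',0),('r',.045))]),[.58,.1,-.18],x_scale=[.01,.01,.1]); print(c,r1.x,np.degrees(r1.x[2]))
```

```text
f side [236.  209.8] 235.76 210.09
r side [222.8 206.8] 222.67 206.77
f top [237.4 169.6] 237.02 167.87
[[186 188 187 184 183 181 181 180 184 186 188]
 [186 187 184 177 167 159 158 161 173 183 186]
 [187 184 176 157 138 134 139 142 154 172 183]
 [187 182 165 137 137 151 159 156 151 163 178]
 [187 180 156 143 163 179 183 179 171 168 176]
 [188 180 159 161 179 187 188 186 183 177 180]
 [189 184 169 171 182 187 186 185 183 180 186]
 [189 186 178 174 178 183 183 181 177 180 185]
 [188 187 185 180 176 179 182 178 180 184 188]
 [189 190 189 186 184 183 184 185 188 188 190]
 [188 188 189 190 187 187 188 188 190 190 189]]
r top [240.2 156.8] 239.71 155.24
[[187 184 184 183 183 180 181 181 183 185 191]
 [186 185 183 179 169 160 160 167 177 183 185]
 [184 183 177 159 139 132 129 141 161 178 184]
 [184 180 159 134 133 141 143 138 148 170 180]
 [185 173 149 140 159 174 175 164 156 170 181]
 [184 172 147 152 175 186 183 179 172 177 182]
 [184 175 153 160 177 184 185 180 175 180 185]
 [184 180 165 165 178 182 182 178 176 177 185]
 [185 184 177 175 176 178 177 175 176 181 185]
 [184 186 185 181 181 179 178 179 184 184 186]
 [186 186 186 185 185 185 184 185 187 184 185]]
[ 0.58219462  0.10402623 -0.18774889] -10.757219040938962 rear [0.62640383 0.09562707] [ 0.03 -0.3  -0.16 -0.02 -0.01 -0.4  -0.21  0.1 ]
side [ 0.5814374   0.10605724 -0.18552637] -10.62987794171274
top [ 0.58235695  0.10343998 -0.18933274] -10.847966762076162
```

Call:
carry_out(
  slide=[
    [0,2,5],
    [0,2,15],
    [0,2,25],
    [0,2,31],
    [0,2,33],
    [0,2,35],
    [0,2,37],
    [0,2,37],
  ],
  rot=[
    [0,0,0],
    [0,0,0],
    [0,0,0],
    [0,0,0],
    [0,0,0],
    [0,0,0],
    [0,0,0],
    [0,0,0],
  ],
)

```text
clock: 7.85
eef_pos: [0.6268, 0.0947, 0.0613]
tcp_rot: [[0.179, 0.984, -0.0], [0.984, -0.179, 0.0], [0.0, -0.0, -1.0]]
ft_force: [-0.9, -0.3, -1.2]
gripper_width: 0.208
grasp_force: 29.3
```

Run:
```python
from h import *
plan([.6264,.0956,.059],80)
a=read_camera('side');s=get_state();p=s['eef_pos'];print(p,s['ft_force'],s['torque'])
cv2.imwrite('pics/m6.png',cv2.resize(a[165:230,185:265],None,fx=7,fy=7,interpolation=cv2.INTER_CUBIC))
```

```text
clock 7.85 at [0.6268 0.0947 0.0613] slide [ 0.8 -0.6  2.3] rot [-0.0002 -0.0002 -0.005 ] w 17.7 F [-0.9 -0.3 -1.2] g 29.3
[0.62680229 0.09471041 0.06133278] [-0.90540025  1.27892685 -1.89682285] [ 0.1125848   0.14353671 -0.00196295]
```

No contact force with the underside about 2.6 mm below the rim, so it is in the bore. Lowering further, then opening.

Call:
carry_out(
  slide=[
    [0,0,2],
    [0,0,4],
    [0,0,6],
    [0,0,7],
    [0,0,7],
    [0,0,7],
    [0,0,7],
    [0,0,7],
  ],
  rot=[
    [0,0,0],
    [0,0,0],
    [0,0,0],
    [0,0,0],
    [0,0,0],
    [0,0,0],
    [0,0,0],
    [0,0,0],
  ],
)

```text
clock: 8.7
eef_pos: [0.6267, 0.0946, 0.0541]
tcp_rot: [[0.179, 0.984, -0.0], [0.984, -0.179, 0.0], [-0.0, -0.0, -1.0]]
ft_force: [-1.8, 1.7, -2.2]
gripper_width: 0.211
grasp_force: 29.3
```

Call:
carry_out(
  slide=[
    [0,0,0],
    [0,0,0],
    [0,0,0],
    [0,0,0],
    [0,0,0],
    [0,0,0],
    [0,0,-5],
    [0,0,-15],
  ],
  rot=[
    [0,0,0],
    [0,0,0],
    [0,0,0],
    [0,0,0],
    [0,0,0],
    [0,0,0],
    [0,0,0],
    [0,0,0],
  ],
  fingers=28,
)

```text
clock: 9.5
eef_pos: [0.6261, 0.0946, 0.0688]
tcp_rot: [[0.179, 0.984, -0.002], [0.984, -0.179, -0.0], [-0.0, -0.002, -1.0]]
ft_force: [-0.1, -0.2, -0.1]
gripper_width: 0.329
grasp_force: 0.0
```

Call:
carry_out(
  slide=[
    [0,0,-15],
    [0,0,-35],
    [0,0,-60],
    [15,-5,-70],
    [40,-15,-70],
    [70,-25,-70],
    [105,-38,-70],
    [140,-52,-70],
  ],
  rot=[
    [0,0,0],
    [0,0,0],
    [0,0,0],
    [0,0,0],
    [0,0,0],
    [0,0,0],
    [0,0,0],
    [0,0,0],
  ],
  fingers=34,
)

```text
clock: 10.3
eef_pos: [0.6001, 0.2439, 0.14]
tcp_rot: [[0.179, 0.984, 0.001], [0.984, -0.179, 0.001], [0.001, 0.001, -1.0]]
ft_force: [-0.2, -0.2, 0.7]
gripper_width: 0.396
grasp_force: 0.0
```

Run:
```python
from h import *
plan([.5530,.3104,.1],80); plan([.5530,.3104,.024],80)
a=read_camera('side');b=read_camera('top')
cv2.imwrite('pics/m6.png',cv2.resize(a[165:235,185:290],None,fx=6,fy=6,interpolation=cv2.INTER_CUBIC))
```

```text
clock 10.3 at [0.6001 0.2439 0.14  ] slide [ 57.  -58.3  40. ] rot [ 0.0006 -0.0008 -0.0052] w 33.8 F [-0.2 -0.2  0.7] g 0.0
clock 10.3 at [0.6001 0.2439 0.14  ] slide [ 57.  -58.4 116. ] rot [ 0.0006 -0.0008 -0.0052] w 33.8 F [-0.2 -0.2  0.7] g 0.0
```

View pics/m6.png

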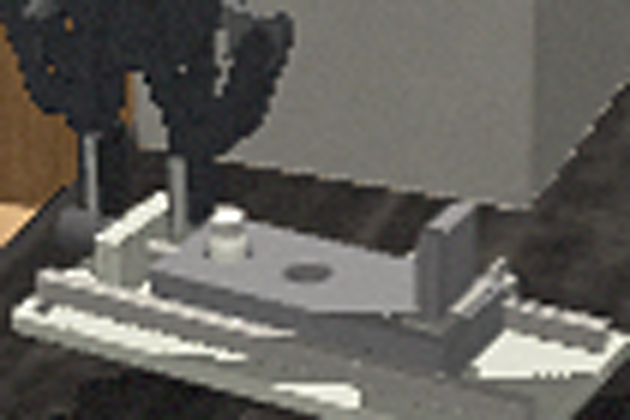

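The first vial is seated in the rear bore, with its cap at (228,225) in the crop. On to the second tall vial.

Call:
carry_out(
  slide=[
    [25,-25,0],
    [42,-43,10],
    [54,-55,30],
    [57,-58,55],
    [57,-58,80],
    [57,-58,105],
    [57,-58,113],
    [57,-58,113],
  ],
  rot=[
    [0,0,0],
    [0,0,0],
    [0,0,0],
    [0,0,0],
    [0,0,0],
    [0,0,0],
    [0,0,0],
    [0,0,0],
  ],
)

```text
clock: 11.2
eef_pos: [0.5527, 0.3077, 0.025]
tcp_rot: [[0.179, 0.984, -0.003], [0.984, -0.179, -0.001], [-0.002, -0.003, -1.0]]
ft_force: [-0.5, 0.2, 0.1]
gripper_width: 0.396
grasp_force: 0.0
```

Run:
```python
from h import *
plan([.5530,.3104,.024],80)
```

```text
clock 11.2 at [0.5527 0.3077 0.025 ] slide [ 2.7 -0.2  1. ] rot [-0.0025  0.0016 -0.0051] w 33.8 F [-0.5  0.2  0.1] g 0.0
```

Call:
carry_out(
  slide=[
    [2,0,1],
    [2,0,1],
    [2,0,1],
    [2,0,1],
    [2,0,1],
    [2,0,1],
    [2,0,1],
    [2,0,1],
  ],
  rot=[
    [0,0,0],
    [0,0,0],
    [0,0,0],
    [0,0,0],
    [0,0,0],
    [0,0,0],
    [0,0,0],
    [0,0,0],
  ],
  fingers=10,
)

```text
clock: 12.0
eef_pos: [0.5552, 0.3105, 0.0269]
tcp_rot: [[0.179, 0.984, 0.002], [0.984, -0.179, 0.001], [0.001, 0.002, -1.0]]
ft_force: [-0.6, 0.4, 6.2]
gripper_width: 0.212
grasp_force: 29.9
```

Run:
```python
from h import *
for i in range(3): plan([.5822,.1032,.098],80)
```

```text
clock 12.0 at [0.5552 0.3105 0.0269] slide [-199.    63.7  -71.3] rot [ 0.002  -0.0013 -0.005 ] w 18.1 F [-0.6  0.4  6.2] g 29.9
clock 12.0 at [0.5552 0.3105 0.0269] slide [-199.    63.7  -71.3] rot [ 0.002  -0.0013 -0.005 ] w 18.1 F [-0.6  0.4  6.2] g 29.9
clock 12.0 at [0.5552 0.3105 0.0269] slide [-199.    63.7  -71.3] rot [ 0.002  -0.0013 -0.005 ] w 18.1 F [-0.6  0.4  6.2] g 29.9
```

Call:
carry_out(
  slide=[
    [0,0,-20],
    [0,0,-50],
    [-20,6,-75],
    [-55,18,-80],
    [-98,31,-80],
    [-140,45,-80],
    [-175,56,-80],
    [-195,62,-76],
  ],
  rot=[
    [0,0,0],
    [0,0,0],
    [0,0,0],
    [0,0,0],
    [0,0,0],
    [0,0,0],
    [0,0,0],
    [0,0,0],
  ],
)

```text
clock: 12.8
eef_pos: [0.5806, 0.1045, 0.1015]
tcp_rot: [[0.181, 0.984, 0.001], [0.984, -0.181, -0.001], [-0.0, 0.001, -1.0]]
ft_force: [-0.2, 0.3, 0.2]
gripper_width: 0.213
grasp_force: 29.6
```

Call:
carry_out(
  slide=[
    [-4,1,4],
    [-4,1,4],
    [-4,1,4],
    [-4,1,4],
    [-4,1,4],
    [-4,1,4],
    [-4,1,4],
    [-4,1,4],
  ],
  rot=[
    [0,0,0],
    [0,0,0],
    [0,0,0],
    [0,0,0],
    [0,0,0],
    [0,0,0],
    [0,0,0],
    [0,0,0],
  ],
)

```text
clock: 13.6
eef_pos: [0.5806, 0.1032, 0.0974]
tcp_rot: [[0.178, 0.984, 0.0], [0.984, -0.178, 0.0], [0.0, 0.0, -1.0]]
ft_force: [0.6, 0.3, 0.2]
gripper_width: 0.208
grasp_force: 29.6
```

Run:
```python
from h import *
for i in range(4):
    plan([.5825,.1030,.064],80); a=read_camera('side')
cv2.imwrite('pics/side7.png',a)
```

```text
clock 13.6 at [0.5806 0.1032 0.0974] slide [ 0.1  1.9 33.4] rot [ 0.0001 -0.     -0.0047] w 17.7 F [0.6 0.3 0.2] g 29.6
clock 13.65 at [0.5806 0.1031 0.0974] slide [ 0.2  1.9 33.4] rot [ 0.0001 -0.     -0.0048] w 17.8 F [-0.3 -1.1 -0.8] g 29.6
clock 13.7 at [0.5806 0.1031 0.0973] slide [ 0.3  1.9 33.3] rot [ 0.     -0.0001 -0.0049] w 18.1 F [ 0.8 -0.1  0.1] g 29.6
clock 13.75 at [0.5806 0.103  0.0973] slide [ 0.3  1.8 33.3] rot [ 0.0001 -0.     -0.0049] w 18.4 F [0.6 0.7 0.1] g 29.6
```

Call:
carry_out(
  slide=[
    [0,2,5],
    [0,2,15],
    [0,2,25],
    [0,2,30],
    [0,2,32],
    [0,2,34],
    [0,2,36],
    [0,2,36],
  ],
  rot=[
    [0,0,0],
    [0,0,0],
    [0,0,0],
    [0,0,0],
    [0,0,0],
    [0,0,0],
    [0,0,0],
    [0,0,0],
  ],
)

```text
clock: 14.6
eef_pos: [0.5822, 0.1024, 0.061]
tcp_rot: [[0.178, 0.984, -0.001], [0.984, -0.178, -0.0], [-0.001, -0.001, -1.0]]
ft_force: [-1.2, -1.8, -0.4]
gripper_width: 0.208
grasp_force: 29.4
```

Run:
```python
from h import *
plan([.5825,.1030,.064],80); read_camera('side'); plan([.5825,.1030,.0545],80)
```

```text
clock 14.6 at [0.5822 0.1024 0.061 ] slide [ 0.6  0.2 -3. ] rot [-0.0009  0.0007 -0.0049] w 17.8 F [-1.2 -1.8 -0.4] g 29.4
clock 14.65 at [0.5822 0.1025 0.061 ] slide [0.6 0.2 6.5] rot [-0.0009  0.0006 -0.0049] w 18.2 F [-2.6 -2.2 -0.8] g 29.4
```

Call:
carry_out(
  slide=[
    [-0.5,-0.4,0],
    [-0.5,-0.4,2],
    [-0.5,-0.4,4],
    [-0.5,-0.4,6],
    [-0.5,-0.4,6.5],
    [-0.5,-0.4,6.5],
    [-0.5,-0.4,6.5],
    [-0.5,-0.4,6.5],
  ],
  rot=[
    [0,0,0],
    [0,0,0],
    [0,0,0],
    [0,0,0],
    [0,0,0],
    [0,0,0],
    [0,0,0],
    [0,0,0],
  ],
)

```text
clock: 15.45
eef_pos: [0.5821, 0.1023, 0.0546]
tcp_rot: [[0.179, 0.984, 0.0], [0.984, -0.179, 0.0], [0.0, 0.0, -1.0]]
ft_force: [-0.6, -1.0, -0.5]
gripper_width: 0.212
grasp_force: 29.4
```

Call:
carry_out(
  slide=[
    [0,0,0],
    [0,0,0],
    [0,0,0],
    [0,0,0],
    [0,0,0],
    [0,0,0],
    [0,0,-5],
    [0,0,-15],
  ],
  rot=[
    [0,0,0],
    [0,0,0],
    [0,0,0],
    [0,0,0],
    [0,0,0],
    [0,0,0],
    [0,0,0],
    [0,0,0],
  ],
  fingers=28,
)

```text
clock: 16.25
eef_pos: [0.5814, 0.1022, 0.0694]
tcp_rot: [[0.179, 0.984, -0.002], [0.984, -0.179, -0.0], [-0.0, -0.002, -1.0]]
ft_force: [-1.3, -0.5, -0.8]
gripper_width: 0.328
grasp_force: 0.0
```

Call:
carry_out(
  slide=[
    [0,0,-20],
    [0,0,-45],
    [0,0,-75],
    [0,-15,-85],
    [0,-40,-85],
    [0,-60,-85],
    [0,-72,-85],
    [0,-75,-85],
  ],
  rot=[
    [0,0,0],
    [0,0,0],
    [0,0,0],
    [0,0,0],
    [0,0,0],
    [0,0,0],
    [0,0,0],
    [0,0,0],
  ],
  fingers=34,
)

```text
clock: 17.05
eef_pos: [0.5077, 0.1159, 0.1554]
tcp_rot: [[0.178, 0.984, 0.001], [0.984, -0.178, 0.0], [0.0, 0.001, -1.0]]
ft_force: [0.6, -0.9, -0.1]
gripper_width: 0.397
grasp_force: 0.0
```

Run:
```python
from h import *
q=np.radians(-10.7); h=np.array([.5825,.1030])-.075*np.array([np.cos(q),np.sin(q)]);print('handle',h)
a=read_camera('side');b=read_camera('top');plan([*h,.1],79.3)
for z in (.065,.086,.042): print(z,proj('side',[*h,z]))
print([ (n,proj('side',jig2w([h[0],h[1],q],m))) for n,m in (('top',[(-.006,.022,.086),(-.006,-.022,.086),(.006,.022,.086)]),)])
cv2.imwrite('pics/side8.png',a);cv2.imwrite('pics/top8.png',b)
A=cv2.resize(a[165:240,185:305],None,fx=6,fy=6,interpolation=cv2.INTER_CUBIC)
cv2.imwrite('pics/m7.png',A)
```

```text
handle [0.50880404 0.116925  ]
clock 17.15 at [0.5085 0.1157 0.1553] slide [ 1.3 -0.  55.3] rot [ 0.0011 -0.0003  0.0074] w 33.8 F [-0.7 -0.3 -0.4] g 0.0
0.065 [[258.74803918 207.35597667]]
0.086 [[258.8239278  200.63503246]]
0.042 [[258.66608433 214.5984869 ]]
[('top', array([[257.0261028 , 204.22385373],
       [264.33826713, 198.06437473],
       [253.16339609, 203.27316219]]))]
```

View pics/m7.png

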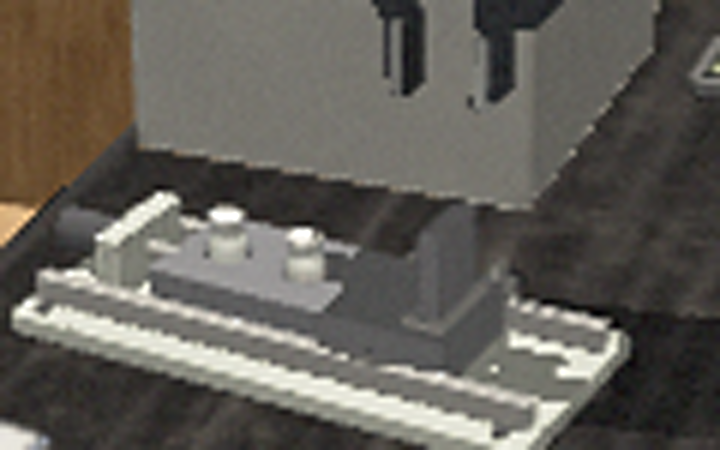

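Both tall vials are seated upright, with caps at (227,215) and (304,236). The handle is where predicted, with its top at (445,215). I'll descend and grip it.

Call:
carry_out(
  slide=[
    [1,-1,15],
    [1,-1,35],
    [1,-1,55],
    [1,-1,75],
    [1,-1,88],
    [1,-1,94],
    [1,-1,96],
    [1,-1,96],
  ],
  rot=[
    [0,0,0.007],
    [0,0,0.007],
    [0,0,0.007],
    [0,0,0.007],
    [0,0,0.007],
    [0,0,0.007],
    [0,0,0.007],
    [0,0,0.007],
  ],
)

```text
clock: 17.95
eef_pos: [0.5079, 0.1168, 0.059]
tcp_rot: [[0.186, 0.983, 0.0], [0.983, -0.186, 0.0], [0.0, 0.0, -1.0]]
ft_force: [0.2, -0.8, 0.3]
gripper_width: 0.401
grasp_force: 0.0
```

Call:
carry_out(
  slide=[
    [0,0,0],
    [0,0,0],
    [0,0,0],
    [0,0,0],
    [0,0,0],
    [0,0,0],
    [0,0,0],
    [0,0,0],
  ],
  rot=[
    [0,0,0],
    [0,0,0],
    [0,0,0],
    [0,0,0],
    [0,0,0],
    [0,0,0],
    [0,0,0],
    [0,0,0],
  ],
  fingers=4,
  force=40,
)

```text
clock: 18.75
eef_pos: [0.5072, 0.1171, 0.06]
tcp_rot: [[0.184, 0.983, -0.001], [0.983, -0.184, 0.0], [0.0, -0.001, -1.0]]
ft_force: [-5.3, 0.1, 4.7]
gripper_width: 0.135
grasp_force: 40.2
```

Run:
```python
from h import *
plan([.5088,.1169,.059],79.3)
q=np.radians(-10.7);h=np.array([.5825,.1030])-.013*np.array([np.cos(q),np.sin(q)]);J=[h[0],h[1],q]
a=cv2.imread('pics/side0.png');b=cv2.imread('pics/top0.png');c=read_camera('side');cv2.imwrite('pics/side9.png',c)
for cam in('side','top'): print(cam,[proj(cam,jig2w(J,(x,-.045,.036)))[0].round(1).tolist() for x in (0,-.05,-.1,-.13)])
pt=lambda im,u0,v0,w,h_,k:cv2.resize(im[v0:v0+h_,u0:u0+w],None,fx=k,fy=k,interpolation=cv2.INTER_CUBIC)
A=pt(a,250,195,50,35,8); C=pt(c,250,195,50,35,8); B=pt(b,225,155,40,64,8)
B=cv2.rotate(B,cv2.ROTATE_90_CLOCKWISE) # 512x320
o=np.zeros((600,800,3),np.uint8);o[:280,:400]=A;o[:280,400:]=C;o[280:600,:512]=B
cv2.imwrite('pics/m8.png',o)
```

```text
clock 18.75 at [0.5072 0.1171 0.06  ] slide [0.1 1.6 1. ] rot [-0.001  -0.      0.0015] w 11.5 F [-5.3  0.1  4.7] g 40.2
side [[247.3, 205.4], [262.2, 209.1], [277.6, 213.0], [287.1, 215.3]]
top [[249.7, 176.0], [246.7, 190.2], [243.6, 204.5], [241.8, 213.2]]
```

View pics/m8.png

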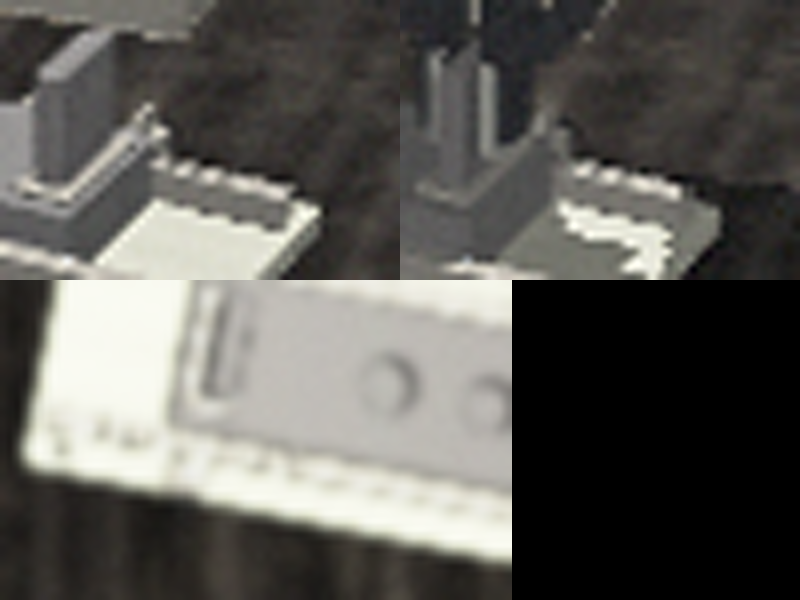

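The handle is gripped (opening 11.5 mm, 40 N), and the marker rider shows near (151,115) in the left crop and (185,470) in the lower one. My ten picture views are now used, so I'll measure the pointer and mark numerically in jig-rectified strips at z = 36 mm.

```bash
cat >> h.py <<'E'
q0=np.radians(-10.7);h0=np.array([.5825,.1030])-.013*np.array([np.cos(q0),np.sin(q0)]);J=[h0[0],h0[1],q0]
def strip(im,cam,xs,ys,z=.036):
    g=cv2.cvtColor(im,cv2.COLOR_BGR2GRAY).astype(np.float32)
    X,Y=np.meshgrid(xs,ys);uv=proj(cam,jig2w(J,np.c_[X.ravel(),Y.ravel(),np.full(X.size,z)])).astype(np.float32).reshape(*X.shape,2)
    return cv2.remap(g,uv[...,0],uv[...,1],cv2.INTER_CUBIC)
E
python3 - <<'E'
from h import *
np.set_printoptions(linewidth=260)
for cam in('top','side'):
    im=cv2.imread(f'pics/{cam}0.png'); xs=np.arange(-132,70,4);ys=np.arange(-30,-72,-4)
    print(cam,'x:',xs)
    S=strip(im,cam,xs/1000,ys/1000)
    for y,r in zip(ys,S): print(y,' '.join('%3d'%v for v in r))
E
```

```text
top x: [-132 -128 -124 -120 -116 -112 -108 -104 -100  -96  -92  -88  -84  -80  -76  -72  -68  -64  -60  -56  -52  -48  -44  -40  -36  -32  -28  -24  -20  -16  -12   -8   -4    0    4    8   12   16   20   24   28   32   36   40   44   48   52   56   60   64   68]
-30 230 249 248 247 247 248 248 247 247 248 248 248 243 212 166 180 192 201 195 184 177 182 185 186 185 185 186 187 188 185 184 183 183 182 184 183 184 183 182 180 178 178 178 181 180 178 177 179 179 178 176
-34 217 244 246 245 246 247 246 244 245 246 246 245 243 219 172 176 180 176 174 171 166 170 172 177 174 169 167 173 178 170 169 176 179 172 167 171 178 183 175 171 176 173 167 166 174 179 172 166 172 176 173
-38 220 238 237 238 242 241 235 230 238 239 237 238 237 228 203 196 199 193 200 195 181 191 203 203 191 186 189 179 185 193 205 214 212 201 202 207 211 214 209 210 214 208 202 207 217 217 207 205 214 217 209
-42 220 229 228 234 238 238 227 211 225 227 218 228 222 227 228 222 223 225 230 226 215 220 225 229 210 208 226 210 206 221 230 235 232 226 228 232 234 230 226 231 235 230 225 229 234 233 226 228 233 233 227
-46 
[... 3304 characters left out ...]
  46  43  45  61  69  58  56  50  46  37  47  44  45  50  52  43  48  43  45
-62  54  42  46  46  56  54  62  64  54  56  45  42  41  50  54  57  54  96 141  78  70  71  80  85  83  78  79  97 118 115  48  39  48  39  48  56  67  61  55  53  53  40  39  42  43  49  52  42  42  45  41
-66  57  48  45  46  54  51  57  56  57  56  45  40  44  47  55  54  57  72  82  74  70  65  74  86  88  78  79 117 153 163  83  41  52  46  45  55  66  63  55  47  50  45  43  42  40  45  51  46  43  44  40
-70  57  49  48  47  54  55  54  55  61  54  48  45  46  45  54  51  52  65  77  72  70  58  62  83  87  86  75 114 155 166 116  47  50  47  47  54  67  67  57  50  46  41  44  41  41  46  48  51  47  44  45
```

Run:
```python
from h import *
xs=np.arange(-84,-4,2);
print('x     ',' '.join('%3d'%-v for v in xs))
for f,cam,ys in(('side0','side',range(-36,-58,-3)),('side9','side',range(-36,-58,-3)),('top0','top',range(-33,-69,-3)),('top8','top',range(-33,-69,-6))):
    S=strip(cv2.imread(f'pics/{f}.png'),cam,xs/1000,np.array(ys)/1000);print(f)
    for y,r in zip(ys,S): print('%4d :'%y,' '.join('%3d'%v for v in r))
```

```text
x       84  82  80  78  76  74  72  70  68  66  64  62  60  58  56  54  52  50  48  46  44  42  40  38  36  34  32  30  28  26  24  22  20  18  16  14  12  10   8   6
side0
 -36 :  48  70  94 115 136 144 150 153 171 193 191 161 114  86  75  78  81  82  82  82  81  79  85  96  99  96  86  88  99 124 153 159 158 149 135 126 135 146 138 140
 -39 :  44  51  72 110 153 169 145 133 148 168 175 147 107  80  79  82  84  81  81  83  80  77  75  83  95  98  95  89  88  98 134 163 140 114  98  80  83 106 108  97
 -42 :  44  45  65 115 184 203 162 113 124 146 155 130  89  70  69  81  84  83  82  84  83  79  76  77  87  97  98  95  91  89 113 168 167 101  61  51  46  59  64  56
 -45 :  51  41  46 103 184 222 192 129 107 128 143 124  81  55  61  73  81  81  82  84  84  83  82  80  81  90  98  97  92  89  97 134 160 113  53  40  43  49  44  32
 -48 :  58  45  41  51 109 150 161 142 108 122 151 137  91  64  61  70  76  80  80  82  82  83  84  84  79  79  90  97  96  88  91 107 117  89  49  35  36  43  47  41
 -51 :  52  54  46  44  46  58  75 102 100  93 153 174 115  73  60  64  70  77  80  82  82  
[... 4066 characters left out ...]
  89  89  90  89  88  86  87  86
 -45 : 108 104  99  96  94  92  90  89  90  91  90  90  90  91  91  90  89  90  91  92  92  92  91  92  93  94  93  91  87  85  82  80  79  80  80  78  75  72  70  66
 -51 :  90  90  90  90  90  89  90  91  91  90  90  90  91  91  90  90  92  92  91  90  92  96 101 105 109 111 113 113 112 107 102  92  85  79  70  64  55  50  46  47
 -57 :  91  92  92  91  91  90  89  88  87  84  84  86  89  93  99 105 112 116 118 120 122 124 127 130 131 131 130 131 132 133 131 129 128 125 124 121 118 114 109 108
 -63 :  86  95 109 125 132 127 112  94  79  70  67  71  77  86  95 101 104 102 100  99 101 105 106 107 106 105 101  99  97  98 102 106 107 104 100  96  93  93  95 100
```

Top and side agree on a steel-like feature at jig x≈−21 mm, likely the pointer, and on the rider at about −66 mm, but the arm hides both from above while it holds the handle upright. I'll let go at home and regrip with the wrist leaned 25° to the left about the closing axis, so the top camera can see the pointer and marker while pulling.

Call:
carry_out(
  slide=[
    [0,0,0],
    [0,0,0],
    [0,0,-3],
    [1,0,-3],
    [1,0,-3],
    [2,0,-3],
    [2,0,-3],
    [2,0,-3],
  ],
  rot=[
    [0,0,0],
    [0,0,0],
    [0,-0.09,0],
    [0,-0.18,0],
    [0,-0.27,0],
    [0,-0.36,0],
    [0,-0.436,0],
    [0,-0.436,0],
  ],
  fingers=34,
)

```text
clock: 19.6
eef_pos: [0.5079, 0.12, 0.061]
tcp_rot: [[0.166, 0.983, -0.078], [0.891, -0.183, -0.415], [-0.422, -0.001, -0.906]]
ft_force: [-0.3, 0.2, 0.1]
gripper_width: 0.398
grasp_force: 0.0
```

Call:
carry_out(
  slide=[
    [0,0,0],
    [0,0,0],
    [0,0,0],
    [0,0,0],
    [0,0,0],
    [0,0,0],
    [0,0,0],
    [0,0,0],
  ],
  rot=[
    [0,0,0],
    [0,0,0],
    [0,0,0],
    [0,0,0],
    [0,0,0],
    [0,0,0],
    [0,0,0],
    [0,0,0],
  ],
)

```text
clock: 20.4
eef_pos: [0.5079, 0.1187, 0.0618]
tcp_rot: [[0.168, 0.983, -0.078], [0.891, -0.185, -0.415], [-0.422, -0.0, -0.906]]
ft_force: [-0.2, 0.3, -1.7]
gripper_width: 0.398
grasp_force: 0.0
```

Run:
```python
from h import *
plan([.5088,.1169,.062]);s=get_state();print(s['tcp_rot'].round(3).tolist(),s['qpos'].round(1))
t=read_camera('top');cv2.imwrite('pics/top10.png',t);c=read_camera('side');cv2.imwrite('pics/side10.png',c)
xs=np.arange(-100,0,3);ys=range(-33,-69,-3);print('x     ',' '.join('%3d'%-v for v in xs))
S=strip(t,'top',xs/1000,np.array(ys)/1000)
for y,r in zip(ys,S): print('%4d :'%y,' '.join('%3d'%v for v in r))
```

```text
clock 20.4 at [0.5079 0.1187 0.0618] slide [-1.6  1.2  0.5] rot [0. 0. 0.] w 34.0 F [-0.2  0.3 -1.7] g 0.0
[[0.168, 0.983, -0.078], [0.891, -0.185, -0.415], [-0.422, -0.0, -0.906]] [ 16.1   8.9 107.1 -22.8  76.9  34.6]
x      100  97  94  91  88  85  82  79  76  73  70  67  64  61  58  55  52  49  46  43  40  37  34  31  28  25  22  19  16  13  10   7   4   1
 -33 : 246 247 247 247 246 245 235 204 168 172 180 182 180 176 175 172 171 174 174 174 176 178 176 174 171 175 180 181 176 172 172 174 178 177
 -36 : 242 244 243 243 243 241 233 216 183 179 183 182 178 180 182 173 164 169 177 183 186 181 172 173 172 169 172 179 178 180 187 195 194 185
 -39 : 235 238 234 234 237 235 232 228 211 205 208 209 207 210 211 199 191 199 209 211 213 204 195 201 200 188 184 194 203 214 220 223 222 216
 -42 : 225 231 221 219 229 223 223 229 230 225 223 226 225 229 231 222 215 219 225 227 229 215 204 214 224 214 203 209 220 229 233 236 233 228
 -45 : 216 224 206 201 213 210 219 232 233 223 213 220 228 234 232 221 214 219 221 224 224 206 196 210 229 227 211 206 215 227 231 229 222 216
 -48 : 222 221 199 190 
[... 277 characters left out ...]
 241 241 243 245 246 245 236 222 220 229 235 238 234 234 241 246 246 244 242 243 245 246 246 244 243 244 245 245 245 243 244 246
 -57 : 247 247 247 247 247 247 247 246 236 223 220 226 229 234 233 236 242 246 247 246 246 246 247 247 247 246 246 246 247 247 247 246 245 247
 -60 : 245 242 243 247 249 247 242 240 229 213 207 210 207 212 224 236 243 241 239 241 245 247 245 240 238 242 244 246 243 240 239 242 244 244
 -63 : 224 215 212 218 226 226 218 208 195 173 167 165 155 159 182 210 219 215 204 205 212 219 218 207 200 201 209 217 215 201 191 199 207 213
 -66 : 143 135 136 143 152 146 135 132 124 106  98  94  87  90 110 135 140 134 131 132 139 142 136 124 115 117 131 135 128 113 106 113 125 129
```

The tilted pose leaves the pointer and marker strip fully visible from the top, with grey levels identical to the clean picture. Gripping and pulling 20 mm, then differencing.

Call:
carry_out(
  slide=[
    [0,0,0],
    [0,0,0],
    [0,0,0],
    [0,0,0],
    [0,0,0],
    [0,0,0],
    [0,0,0],
    [0,0,0],
  ],
  rot=[
    [0,0,0],
    [0,0,0],
    [0,0,0],
    [0,0,0],
    [0,0,0],
    [0,0,0],
    [0,0,0],
    [0,0,0],
  ],
  fingers=4,
  force=50,
)

```text
clock: 21.3
eef_pos: [0.5075, 0.1189, 0.0619]
tcp_rot: [[0.168, 0.983, -0.079], [0.891, -0.185, -0.415], [-0.423, -0.001, -0.906]]
ft_force: [-5.7, 2.1, 4.7]
gripper_width: 0.132
grasp_force: 49.3
```

Run:
```python
from h import *
cv2.imwrite('pics/top11.png',read_camera('top'));plan([.5088,.1169,.062])
```

```text
clock 21.35 at [0.5075 0.1189 0.0619] slide [-1.6  1.7  0.6] rot [0. 0. 0.] w 11.1 F [-5.   1.5  4.4] g 49.3
```

Call:
carry_out(
  slide=[
    [0,-2,0],
    [0,-5,0],
    [0,-9,0],
    [0,-13,0],
    [0,-17,0],
    [0,-20,0],
    [0,-20,0],
    [0,-20,0],
  ],
  rot=[
    [0,0,0],
    [0,0,0],
    [0,0,0],
    [0,0,0],
    [0,0,0],
    [0,0,0],
    [0,0,0],
    [0,0,0],
  ],
)

```text
clock: 22.15
eef_pos: [0.4892, 0.1222, 0.0619]
tcp_rot: [[0.168, 0.983, -0.075], [0.891, -0.184, -0.415], [-0.422, 0.003, -0.907]]
ft_force: [4.6, -2.3, -3.3]
gripper_width: 0.136
grasp_force: 48.8
```

```bash
cat >> h.py <<'E'
def show(D,xs,ys):
    print('x     ',' '.join('%4d'%v for v in xs))
    for y,r in zip(ys,D): print('%4d :'%y,' '.join('%4d'%v for v in r))
E
python3 - <<'E'
from h import *
t=read_camera('top');cv2.imwrite('pics/top12.png',t);plan([.5088,.1169,.062])
xs=np.arange(-110,0,3);ys=np.arange(-36,-58,-3)
f=lambda n:strip(cv2.imread(f'pics/{n}.png'),'top',xs/1000,ys/1000)
print('pulled-home');show(f('top12')-f('top10'),xs,ys)
print('gripped-home max',abs(f('top11')-f('top10')).max())
E
```

```text
clock 22.2 at [0.4892 0.1222 0.0618] slide [-1.5 20.2  0.6] rot [0. 0. 0.] w 11.3 F [ 4.9 -2.  -2.3] g 48.8
pulled-home
x      -110 -107 -104 -101  -98  -95  -92  -89  -86  -83  -80  -77  -74  -71  -68  -65  -62  -59  -56  -53  -50  -47  -44  -41  -38  -35  -32  -29  -26  -23  -20  -17  -14  -11   -8   -5   -2
 -36 :    0    0   -2  -18  -52  -73  -72  -68  -71  -65  -47  -15    0   -3   -2    0    2    0    0    0    0    0   -2   -6   -8   -6   -1    7   17   14    1   -2    0    0    0   -1   -1
 -39 :    0    1   -1  -10  -23  -33  -36  -36  -43  -41  -26   -8   -1   -1   -1    0    0    0    0    0    0   -1   -2   -9  -14  -10   -1    9   23   27   19    8    0   -1    0    0    0
 -42 :    0    1    0   -2   -5   -7   -9   -9  -13  -13   -5    0   -1    0    0   -1    0    0    0    0    0   -1   -2   -9  -15  -12   -2    3   10   21   20    8    0    0    0    0    0
 -45 :    0    0    0    1    0   -1    0   -2   -2    0    0    1    0    0    0    0    0    0   -1    0    0   -7  -11  -12  -12  -13   -4    0    3   13   18    6    0    0    0    0    0
 -48 :    0    0    1    1    1    0    0    0    0    1    0    1    0    0    0    0    0    0    0    0    0   -8  -17  -18   -8   -7   -2    1    4   11   14    4    0    1    0    0    0
 -51 :    0   -1    0    0    0    0    0    0    0    0    0    0    0    0    0    0    0    0    0    0   -1   -4   -8   -7   -1    0    0    0    3    4    3    0    0    0    0    0    0
 -54 :    0    0    0    0    0    0    0    0    0    0   -1    0    0   -1    0    0    0    0    0    0   -1   -1   -2   -2    0    0    0    0    1    2    1    0    0    0    0    0    0
 -57 :   -1    0    0    0    0    0    0    0    0    0    0    0    0   -1    0    0    0    0    0    0    0    0    0    0    0    0    0    0    0    0    0    0    0    0    0    0    0
gripped-home max 3.4357605
```

The difference confirms the pointer: home tip at jig x ≈ −21.5 mm, and it has moved about 18.5 mm with the slide. Next I'll pin down the fixed fin using native pixels and colours.

Run:
```python
from h import *
a=cv2.imread('pics/side0.png').astype(int);b=cv2.imread('pics/top10.png').astype(int)
def pr(im,u0,u1,v0,v1):
    print('u    ',' '.join('%11d'%u for u in range(u0,u1)))
    for v in range(v0,v1): print(v,' '.join('%3d,%3d,%3d'%tuple(im[v,u]) for u in range(u0,u1)))
print('side0');pr(a,261,275,203,218)
print('top10');pr(b,240,254,190,203)
def jp(cam,x,y,z): return proj(cam,jig2w(J,(x/1000,y/1000,z/1000)))[0].round(1).tolist()
for x,y,z in((-66,-46,36),(-70,-46,36),(-66,-54,36),(-66,-54,12),(-66,-62,12),(-66,-62,36),(-66,-54,50),(-66,-50,26),(-21.5,-46,36)): print((x,y,z),jp('side',x,y,z),jp('top',x,y,z))
```

```text
side0
u             261         262         263         264         265         266         267         268         269         270         271         272         273         274
203  83, 80, 81  82, 81, 81  82, 85, 83  64, 67, 68  51, 54, 57  52, 55, 61  61, 62, 65  55, 60, 67  67, 70, 75  65, 66, 72  64, 66, 71  65, 65, 75  61, 67, 65  59, 63, 69
204  87, 87, 86  82, 84, 84  78, 81, 82  66, 65, 67  57, 58, 60  56, 60, 63  53, 53, 55  52, 55, 63  62, 65, 71  55, 57, 62  61, 61, 65  57, 61, 63  49, 55, 57  51, 56, 54
205  87, 87, 90  84, 87, 87  84, 83, 86  65, 64, 67  53, 56, 61  50, 54, 58  61, 67, 71  61, 67, 70  69, 69, 74  63, 65, 74  63, 67, 71  55, 58, 60  47, 44, 53  44, 45, 47
206  87, 86, 86  82, 85, 85  79, 82, 81  67, 71, 70  58, 64, 66  61, 65, 69  64, 76, 77  65, 72, 76  72, 74, 81  65, 70, 76  54, 59, 60  51, 55, 57  46, 43, 50  38, 39, 46
207  84, 84, 84  83, 81, 83  78, 78, 81  68, 73, 74  61, 66, 73  70, 75, 80  73, 79, 83  74, 80, 84  73, 82, 84  58, 66, 72  55, 56, 63  47, 44, 55  46, 50, 53  48, 51, 56
208  84, 80, 85  84, 82, 82  78, 77, 81  67, 66, 70  63, 65,
[... 3782 characters left out ...]
5 210,224,226 192,208,210 214,231,230 234,246,244 239,248,248 235,246,244 190,210,206  94,107,105  36, 38, 42  27, 28, 33
202 239,249,248 237,247,246 228,239,239 210,225,226 192,206,207 175,192,192 210,229,227 234,246,245 238,248,247 234,244,243 185,203,200  89,100, 99  33, 38, 39  29, 33, 36
(-66, -46, 36) [267.2, 210.2] [246.0, 194.8]
(-70, -46, 36) [268.4, 210.5] [245.7, 196.0]
(-66, -54, 36) [268.4, 209.1] [248.3, 195.3]
(-66, -54, 12) [268.3, 216.3] [248.4, 196.1]
(-66, -62, 12) [269.5, 215.2] [250.7, 196.6]
(-66, -62, 36) [269.6, 208.0] [250.6, 195.8]
(-66, -54, 50) [268.5, 204.8] [248.2, 194.8]
(-66, -50, 26) [267.7, 212.7] [247.2, 195.4]
(-21.5, -46, 36) [253.8, 206.8] [248.7, 182.1]
```

Run:
```python
from h import *
a=cv2.cvtColor(cv2.imread('pics/side0.png'),6).astype(int);c=cv2.cvtColor(read_camera('side'),6).astype(int);d=cv2.cvtColor(cv2.imread('pics/side10.png'),6).astype(int)
jp=lambda x,y,z:proj('side',jig2w(J,(x/1000,y/1000,z/1000)))[0].round(2).tolist()
for n,im,u0,u1,v0,v1 in(('side0 pointer',a,248,262,201,211),('side10 home tilted',d,248,262,201,211),('pulled pointer',c,253,268,203,214),('pulled fin',c,261,274,203,214)):
    print(n);print('    ',' '.join('%3d'%u for u in range(u0,u1)))
    for v in range(v0,v1): print(v,':',' '.join('%3d'%x for x in im[v,u0:u1]))
for x in(-21,-40,-62): print(x,[jp(x,y,36) for y in(-34,-40,-46,-52)],jp(x,-34,39))
```

```text
side0 pointer
     248 249 250 251 252 253 254 255 256 257 258 259 260 261
201 :  68  57  48  52  44  49  53  41  52 104 153 155 154 135
202 :  59  52  47  46  51  49  47  52 109 157 154 153 131  86
203 :  50  46  39  51  51  44  65 134 160 154 148 125  82  81
204 :  45  43  49  43  41  37  74 146 155 151 122  81  82  87
205 :  43  44  49  45  38  43  60  98  94  92  83  80  78  88
206 :  48  39  49  41  36  50 100  94  95  91  87  81  79  86
207 : 129 122  70  64  83 173 115  88  96  94  75  85  84  84
208 : 150 154 153 154 153 154  97  92  98  96  81  84  84  82
209 : 150 151 149 154 153 148 107  86  97  95  77  78  84  84
210 : 147 148 148 151 153 149 109  93  97 100  83  82  83  81
side10 home tilted
     248 249 250 251 252 253 254 255 256 257 258 259 260 261
201 :  35  36  35  30  33  37  44  47  45  38  32  38  41  44
202 :  31  42  35  28  35  34  42  62 114 132  95  38  43  36
203 :  91 103  35  39  36  34  40  73  82  83  89  84  35  39
204 : 124 102  24  29  25  39  59  97  93  90  84  83  31  38
205 :  89 113  32  29  34  40  67  98  96  92  80  84  56  40
206 :  82 116  
[... 1383 characters left out ...]
2  42  38  42  38
207 :  97  94  79  52  32  36  40  43  36  36  40  38  49
208 :  91  88  70 102  99  53  31  34  43  39  44  46  50
209 :  91  94  92  81 118 108  33  35  39  40  43  60  60
210 :  93  96  93 101 119 109  37  35  33  43  37  55  53
211 :  89  96  90  67 122 111  72  45  36  43  41  46  55
212 :  92  92  97  73  85 115  93  35  40  39  52  37  41
213 :  89  96  92  78  93 117 107  31  43 111 200 171 129
-21 [[251.68, 208.43], [252.65, 207.61], [253.62, 206.8], [254.57, 205.99]] [251.68, 207.52]
-40 [[257.39, 209.87], [258.35, 209.04], [259.3, 208.22], [260.24, 207.4]] [257.4, 208.96]
-62 [[264.1, 211.56], [265.04, 210.72], [265.97, 209.89], [266.89, 209.06]] [264.12, 210.65]
```

The pointer's home is at about −20.7 mm and the fin at about −62.3 mm. The side ridge, rider outline and thumbscrew all agree on the fin. Required travel is therefore about 41.5 mm from home, so 22.9 mm more.

Call:
carry_out(
  slide=[
    [0,-3,0],
    [0,-7,0],
    [0,-11,0],
    [0,-15,0],
    [0,-19,0],
    [0,-22,0],
    [0,-23,0],
    [0,-23,0],
  ],
  rot=[
    [0,0,0],
    [0,0,0],
    [0,0,0],
    [0,0,0],
    [0,0,0],
    [0,0,0],
    [0,0,0],
    [0,0,0],
  ],
)

```text
clock: 23.05
eef_pos: [0.4669, 0.1262, 0.0619]
tcp_rot: [[0.168, 0.983, -0.075], [0.891, -0.184, -0.416], [-0.422, 0.003, -0.907]]
ft_force: [7.7, -4.0, -3.9]
gripper_width: 0.131
grasp_force: 49.0
```

Run:
```python
from h import *
t=read_camera('top');cv2.imwrite('pics/top13.png',t);c=read_camera('side');cv2.imwrite('pics/side13.png',c)
p=np.mean([get_state()['eef_pos']]+[ (read_camera('side'),get_state()['eef_pos'])[1] for _ in range(3)],0);print(p,'travel',np.dot(p[:2]-[.5075,.1189],[-.983,.186])*1000,get_state()['ft_force'],get_state()['gripper_width']*85.4)
xs=np.arange(-110,-10,3);ys=np.arange(-36,-62,-3)
f=lambda n:strip(cv2.imread(f'pics/{n}.png'),'top',xs/1000,ys/1000)
print('now');show(f('top13'),xs,ys);print('now-home');show(f('top13')-f('top10'),xs,ys)
g=cv2.cvtColor(c,6).astype(int);print('    ',' '.join('%3d'%u for u in range(258,280)))
for v in range(203,216): print(v,':',' '.join('%3d'%x for x in g[v,258:280]))
```

```text
[0.46697659 0.12616772 0.06185939] travel 41.1863118011154 [ 7.14543026 -2.92472478 -3.6653013 ] 11.403869426675913
now
x      -110 -107 -104 -101  -98  -95  -92  -89  -86  -83  -80  -77  -74  -71  -68  -65  -62  -59  -56  -53  -50  -47  -44  -41  -38  -35  -32  -29  -26  -23  -20  -17  -14  -11
 -36 :  171  166  165  171  179  179  176  176  171  172  179  181  181  183  190  205  210  196  179  166  164  175  183  184  183  175  173  180  186  186  181  176  177  184
 -39 :  202  185  176  190  205  203  198  199  190  192  204  208  204  202  204  214  224  220  206  193  195  206  211  213  207  197  198  213  215  211  207  208  212  217
 -42 :  233  211  193  204  224  215  208  215  210  208  220  231  225  218  209  213  224  231  226  216  217  222  225  229  221  206  208  226  230  227  224  225  228  232
 -45 :  236  217  199  208  225  210  199  206  210  214  229  236  227  212  199  202  218  229  223  213  216  219  223  224  213  195  204  225  234  230  222  218  224  230
 -48 :  236  219  207  218  226  207  190  198  214  225  236  237  223  200  192  208  226  22
[... 3183 characters left out ...]
95  94  30  42  39  43  44  40  34  42  42
209 :  71  72  47  51  57  56  49  85 116  49  90  96  95  65  35  33  41  39  43  36  38  41
210 : 159 158 156 125  80  75  52  86 119  66  96  97  89  74 102  96  34  38  43  39  45  48
211 : 152 156 154 158 160 156 122  57 118  85  91  94  88  72 122 115  69  41  38  38  43  52
212 : 157 156 154 154 155 156 149  41  97 103  91  91  92  87 100 113  70  34  35  41  43  47
213 : 152 153 154 153 152 157 149  88  78 102  94  94  93  86  80 119 105  34  40  35  43  48
214 : 153 153 153 152 152 151 155 154 112 102  93  90  92  87  85 122 109  48  29  39  68  69
215 : 157 155 152 154 157 155 153 156 151 100  89  96  93  84  69 121 110  65  33  92 212 234
```

Run:
```python
from h import *
xs=np.arange(-140,-50,.5)
def edge(n,ys):
    S=strip(cv2.imread(f'pics/{n}.png'),'top',xs/1000,np.array(ys)/1000,.039); o=[]
    for r in S:
        hi=np.median(r[(xs<-124)]) if 0 else 246; k=np.where(r<212)[0]; k=k[xs[k]>-126]; i=k[0]; o.append(xs[i-1]+.5*(r[i-1]-212)/(r[i-1]-r[i]))
    return np.round(o,1)
ys=[-32,-30,-28,-26,-24,-22]
for n in('top10','top11','top12','top13'): print(n,edge(n,ys),np.median(edge(n,ys)))
# slide texture/caps: template match of slide region with vial caps
X=np.arange(-10,100,.5);Y=np.arange(-30,30,.5)
A=strip(cv2.imread('pics/top11.png'),'top',X/1000,Y/1000,.059)
for n in('top12','top13'):
    B=strip(cv2.imread(f'pics/{n}.png'),'top',X/1000,Y/1000,.059)
    best=[]
    for c,w in(('rear',58),('front',13)):
        T=strip(cv2.imread('pics/top11.png'),'top',np.arange(w-16,w+16,.5)/1000,np.arange(-16,16,.5)/1000,.059).astype(np.float32)
        I=strip(cv2.imread(f'pics/{n}.png'),'top',np.arange(w-76,w+20,.5)/1000,np.arange(-20,20,.5)/1000,.059).astype(np.float32)
        R_=cv2.matchTemplate(I,T,cv2.TM_CCOEFF_NORMED);_,m,_,l=cv2.minMaxLoc(R_);best.append((c,round(m,3),60-l[0]*.5,l[1]*.5-4))
    print(n,best)
```

```text
top10 [-79.9 -80.2 -80.4 -80.5 -80.5 -80.6] -80.45
top11 [-80.1 -80.4 -80.6 -80.6 -80.5 -80.4] -80.45
top12 [-99.1 -98.5 -98.  -98.1 -98.1 -98.1] -98.1
top13 [-120.9 -120.5 -119.9 -119.5 -119.4 -119.6] -119.75
top12 [('rear', 0.982, 18.0, -0.5), ('front', 0.981, 18.0, 0.0)]
top13 [('rear', 0.985, 41.0, -0.5), ('front', 0.979, 40.5, 0.0)]
```

The slide is held at 41 mm travel (40.75 mm from the cap matching, 41.2 mm from the TCP), against an estimate of 40.8 to 41.5 mm. The vial caps match their seated look at 0.98 correlation. The grip is steady at 49 N, so I'm handing in.

Run:
```python
from cell import *
s=get_state();print(s['clock'],s['eef_pos'],s['grasp_force']);print(sign_off())
```

```text
23.3 [0.46700551 0.12616805 0.06186915] 49.018505215644836
the job is handed in; nothing more can be done
None
```

The job is handed in at 23.3 s: both tall vials are upright in their bores and the slide is held out by its handle about 41 mm. I measured 40.8–41.5 mm as needed to bring the pointer level with the mark, good to about 1.5 mm; I could not see the two tips side by side at the end to confirm it.

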